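# Take the pile of desk things apart and put each on its own place

### The arm

A 6-joint arm with a two-finger parallel gripper is mounted at the origin on the work surface. World frame = base frame: x ahead of the robot, y to its left, z up, the work surface at z = 0. Lengths are in m, angles in degrees, forces in N, time in s.
With the tool pointing down it reaches from about 0.3 to 0.75 m from the base axis. Payload 8.5 kg.
Tool frame: the origin (TCP) lies midway between the tips of the shut fingers; the grasp point (between the pads) lies 19 mm behind it; z points along the fingers, y is the line along which they close (so a half turn about z gives the same grasp; the last joint's range is limited). The gripper opens to 85 mm and grips with 20 to 120 N. Pads are 22 mm wide; open, the fingers measure 114 mm over their backs; the gripper's body (76 mm by 85 mm) begins 54 mm behind the grasp point. The pads swing forward as they close: fully open they stand 13 mm farther back than shut.
Start: joints at [-76.564, 21.807, 74.336, -0, 83.858, -12.336], TCP at [0.239, -0.495, 0.231] pointing down, gripper open.
Joint ranges: [-178.18, 178.18], [-50.72, 133.34], [12.68, 142.11], [-81.47, 261.47], [9.98, 163.14], [-165.26, 165.26]. Speed limits (degrees/s): [136.94, 136.94, 180, 180, 180, 180].

### API

Orientations are given as a 3x3 rotation matrix whose columns are the frame's x, y, z axes.
In Python, from rig import env, get_image, close_job gives the robot as it stands.
- The arm moves only by the tool step_arm, never from a script. Its argument "targets" is a list of rows, each a list of 2 entries, a list of its own where there are three numbers: the shift along the tool's x, y, z as a fraction of full scale, then the turn, a rotation vector about the tool's x, y, z as a fraction of full scale. In form: [[[x, y, z], [wx, wy, wz]], ...]. A call has 1 to 10 rows; each row is the pose to reach, as a shift and turn from the pose commanded when the call began, along the tool's axes at that moment; what a row does not reach only later rows make up. Full scale, the value 1, is 0.3 m for a shift and 45 degrees for a turn. A row lasts 1/12 s, in which the tool goes at most 41.7 mm and 7.16 degrees, less where a joint would pass 70% of its speed; a pose out of reach is approached as far as the arm can. A call with a number of a shift or a turn outside -1 to 1 is refused whole. A call with a gripper value outside its range is refused whole. "jaw" is the finger opening in mm, from 0 to 85.4, set as the call begins (left out, the last holds). The fingers move at their own pace and stop on an object; "grip_force" is the grip in N (left out, the last holds). Time passes only in rows, so rows that repeat a pose let the fingers close. It gives the time, the measured TCP pose, the force, the opening and the grip force at its end, in the units of the state.
- env.observe(): the state, without advancing time (a new reading comes with each control period).
- get_image(name): name is "scene" or "side" or "wrist"; returns a dict with "img" (400x640x3 uint8, red, green, blue), "z_map" (400x640 float32, m along the optical axis (not along the pixel's ray), 0 where there is no reading), "intrinsics" (3x3 intrinsics, pixels), "D" ([k1, k2, p1, p2, k3] as OpenCV has them; the pictures are not rectified), "rvec" (rotation vector, rad) and "tvec" (3), from world to camera coordinates, as OpenCV has them. Camera axes: x right, y down, z forward; pixel columns grow to the right and rows downward; lengths in m; the calibration is good to about 2 mm. A picture is of the moment at which its call begins.
- close_job(): hands the job in; it is judged then, once.
The state is a dict: "time_s": time; "q": joint angles; "qvel": joint speeds; "joint_efforts": joint torques, N m; "position": TCP position; "tool_rot": TCP orientation; "ft_force": force on the tool from outside, world axes, zero at the start; "wrist_torque": the same for the moment, N m; "grip_width": finger opening in m; "gripper_force": force on a finger pad.
Only numpy, scipy, OpenCV 4.12 (cv2) and the standard library are available. Lean on these libraries where they do the work, as an engineer would, in place of code of your own. Each camera call takes 0.05 s, during which the arm holds its last target. There are 200 camera calls.

### The job

Someone has piled four things on the desk: take the pile apart and put the pencil sharpener in the middle of the round dish, the glass paperweight in the middle of the stack of note sheets, the paper-clip tin in the middle of the rectangular pin tray and the long pencil case in the middle of the cork mat. Turn the tin and the case so that their long sides run along the long sides of their tray and mat, leave everything the right way up, and set the glass down gently, without dropping or toppling it. Leave the phone stand and the mug where they are.

Things in the scene. Friction and masses are not known exactly. Their poses are not given: they have to be found in the camera images.
- sharpener: red plastic pencil sharpener, a block 32 (x) by 20 (y) by 16 (z) mm with a steel blade on top, about 20 g, loose; at the start on top of the pile, on the paperweight, at any yaw. Origin: centre of its underside; z up, x along its long side.
- paperweight: green glass paperweight, a round puck 28 mm high: 50 mm across with an upright side up to 20 mm, then bevelled in to a flat top 37 mm across; about 150 g, loose; at the start on the tin. Origin: centre of its underside; z up.
- clip_tin: closed aluminium paper-clip tin, 84 (x) by 52 (y) by 24 (z) mm, about 110 g, loose; at the start on the pencil case, turned up to 0.25 rad against it. Origin: centre of its underside; z up, x along its long side.
- pencil_case: closed grey plastic pencil case, 160 (x) by 60 (y) by 24 (z) mm, about 180 g, loose; at the start the bottom of the pile, flat on the desk. Origin: centre of its underside; z up, x along its long side.
- dish: round white ceramic dish, fixed to the desk, place of the sharpener: 120 mm across at the rim, rim 9 mm above the desk, flat inner floor about 104 mm across at 3 mm above the desk. Origin: centre of its underside, at desk level; z up.
- note_sheets: square stack of white note sheets, fixed to the desk, place of the paperweight: 105 by 105 mm, flat top 12 mm above the desk. Origin: centre of its underside, at desk level; z up.
- pin_tray: low rectangular white plastic tray, fixed to the desk, place of the paper-clip tin: 156 (x) by 112 (y) mm outside, walls 4 mm thick and 9 mm high, inner floor 3 mm above the desk. Origin: centre of its underside, at desk level; z up, x along its long side.
- cork_mat: flat cork mat, fixed to the desk, place of the pencil case: 190 (x) by 84 (y) by 4 (z) mm. Origin: centre of its underside, at desk level; z up, x along its long side.
- phone_stand: dark silicone phone stand, loose, to be left alone: base 80 by 72 mm with a leaning back about 80 mm high. Stands beyond the work. Origin: centre of its underside.
- mug: blue ceramic mug with a handle, loose, to be left alone: 80 mm across, 85 mm high. Stands beyond the work. Origin: centre of its underside.
There are look-alikes about, which are no part of the job. Several things have the shape of the clip_tin; the one meant has the colours described above.

How it is judged:
By the outcome, as a careful person would: the job done as asked, in the order asked, and still so for the second after the job is handed in, with the robot touching nothing.
It also fails if it takes over 122 s, if anything falls off the work surface, if the arm or the gripper's body presses on something with over 40 N, if the wrist force passes 120 N, or if a joint passes its speed limit or range.

## Working session

There is one attempt and no reset: what is moved stays moved. The work goes in short steps, Python scripts to look and compute and a tool call to move; the robot and the scene stay as the last step left them, time stands still between calls to the robot, and variables do not carry over. Pictures are saved under pics/ and viewed, at most 14 in all, crops included, and the job is handed in when it is done.

Besides the shell and the picture viewer there is one more tool, called after "Emit:" by a JSON object that holds its "api" and its "payload", one argument or row to a line. step_arm: Moves the arm, as the interface text tells. Its arguments: {"type":"object","properties":{"targets":{"type":"array","items":{"type":"array"}},"jaw":{"type":"number"},"grip_force":{"type":"number"}},"required":["targets"]}

```bash
ls; mkdir -p pics; cat > h.py <<'E'
import numpy as np, cv2
from rig import env, get_image, close_job
def snap(name,fn=None):
    d=get_image(name)
    if fn: cv2.imwrite('pics/'+fn,cv2.cvtColor(d['img'],cv2.COLOR_RGB2BGR))
    return d
def cloud(d):
    h,w=d['z_map'].shape
    u,v=np.meshgrid(np.arange(w),np.arange(h))
    p=cv2.undistortPoints(np.stack([u,v],-1).reshape(-1,1,2).astype(np.float64),np.array(d['intrinsics']),np.array(d['D'])).reshape(h,w,2)
    z=d['z_map'].astype(float)
    P=np.dstack([p[...,0]*z,p[...,1]*z,z])
    R=cv2.Rodrigues(np.array(d['rvec'],float))[0]
    W=(P-np.array(d['tvec']).ravel())@R
    W[z==0]=np.nan
    return W
def ray(d,uv,zp):
    p=cv2.undistortPoints(np.array(uv,np.float64).reshape(-1,1,2),np.array(d['intrinsics']),np.array(d['D'])).reshape(-1,2)
    R=cv2.Rodrigues(np.array(d['rvec'],float))[0]; t=np.array(d['tvec']).ravel()
    c=-R.T@t; D=np.c_[p,np.ones(len(p))]@R
    return c+D*((zp-c[2])/D[:,2])[:,None]
E
python3 - <<'E'
from h import *
for n in ['scene','side','wrist']:
    d=snap(n,n+'0.png'); np.savez(n+'0.npz',**{k:np.array(v) for k,v in d.items()})
    R=cv2.Rodrigues(np.array(d['rvec'],float))[0]; print(n,-R.T@np.array(d['tvec']).ravel(),R[2],d['intrinsics'][0][0])
s=env.observe();print(s)
E
```

```text
pics
scene [1.22541198 0.17175653 1.18646938] [-0.48772745 -0.131706   -0.86300375] 490.2872192017372
side [0.22257405 0.72979873 0.72609375] [ 0.33728037 -0.69592295 -0.63398201] 410.2512591282721
wrist [ 0.30545942 -0.46255726  0.3739591 ] [-0.26401139 -0.1260701  -0.9562449 ] 354.5527669370215
{'time_s': 0.15, 'q': array([-7.65643147e+01,  2.18333246e+01,  7.43731330e+01, -3.57588550e-04,
        8.38594646e+01, -1.23363234e+01]), 'qvel': array([ 0.05363713, -0.01838449, -0.18728717,  0.00035148, -0.16312963,
       -0.02392037]), 'joint_efforts': array([ 2.38625973e-03, -4.48624778e+01, -2.31343889e+01, -1.56372289e-04,
        3.85177875e-03,  2.60229751e-05]), 'position': array([ 0.23907141, -0.49506392,  0.23085204]), 'tool_rot': array([[ 9.00531033e-01,  4.34791656e-01, -2.73372160e-04],
       [ 4.34791676e-01, -9.00530371e-01,  1.11762804e-03],
       [ 2.39755415e-04, -1.12531868e-03, -9.99999338e-01]]), 'ft_force': array([ 0.12880297, -0.64751139, -0.89169911]), 'wrist_torque': array([-0.00315762, -0.02665291, -0.00182257]), 'gripper_force': 0.0, 'grip_width': 0.08513768559344698}
```

View pics/scene0.png

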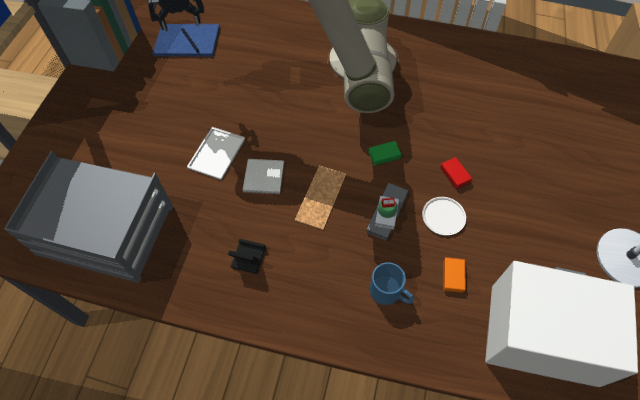

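View pics/side0.png

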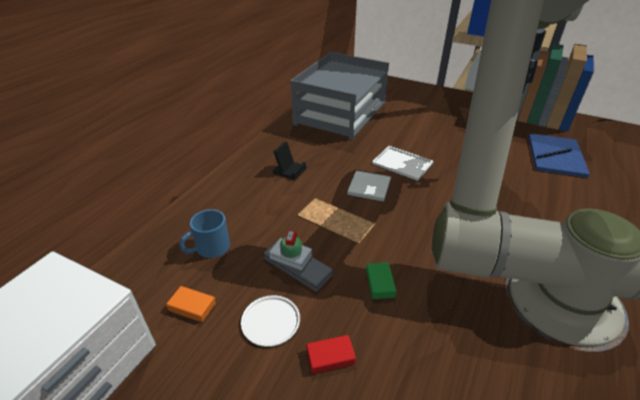

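The scene shows the pile at (388,207), dish (444,216), mat (321,197), notes (264,176), tray (216,152). The red, green and orange boxes are look-alikes. Next I'll measure positions.

```bash
cat > m0.py <<'E'
from h import *
for n in ['scene','side']:
    d=dict(np.load(n+'0.npz')); W=cloud(d); img=d['img']
    hsv=cv2.cvtColor(img,cv2.COLOR_RGB2HSV); Z=W[...,2]
    print(n,'desk z',np.nanmedian(Z[(np.abs(Z)<.02)]))
    X,Y=W[...,0],W[...,1]
    reg=(X>.2)&(X<.75)&(Y>-.6)&(Y<.5)
    white=(hsv[...,1]<60)&(hsv[...,2]>95)&reg&(Z<.03)&(Z>-.01)
    cork=(hsv[...,0]>8)&(hsv[...,0]<25)&(hsv[...,1]>80)&(hsv[...,2]>95)&reg&(Z<.012)&(Z>-.006)
    for nm,m in [('white',white),('cork',cork),('high',reg&(Z>.017)&(Z<.15))]:
        m=cv2.morphologyEx(m.astype(np.uint8),cv2.MORPH_CLOSE,np.ones((3,3)))
        k,l,st,c=cv2.connectedComponentsWithStats(m)
        for i in range(1,k):
            if st[i,4]<150: continue
            P=W[l==i]; P=P[~np.isnan(P[:,2])]
            z=np.median(P[:,2]); 
            cn,_=cv2.findContours((l==i).astype(np.uint8),0,2); cn=max(cn,key=cv2.contourArea)
            Q=ray(d,cn.reshape(-1,2),z)[:,:2]
            r=cv2.minAreaRect((Q*1000).astype(np.float32))
            print(nm,c[i].round(),st[i,4],'zmed %.4f max %.4f'%(z,np.percentile(P[:,2],98)),np.round(r[0],1),np.round(r[1],1),round(r[2],1))
    u=slice(None)
    cv2.imwrite('pics/%s_crop.png'%n,cv2.cvtColor(cv2.resize(img[170:250,350:430] if n=='scene' else img[220:300,250:350],None,fx=6,fy=6,interpolation=cv2.INTER_CUBIC),cv2.COLOR_RGB2BGR))
E
python3 m0.py
```

```text
scene desk z 0.001021614148536414
white [216. 153.] 1731 zmed 0.0046 max 0.0125 [ 481.8 -348.3] [117.3 164.1] 82.6
white [263. 176.] 1206 zmed 0.0133 max 0.0185 [ 534.  -183.4] [110.4 106.3] 9.7
white [444. 216.] 1350 zmed 0.0041 max 0.0124 [538.9 334.7] [119.  120.6] 59.1
cork [196.  88.] 682 zmed 0.0016 max 0.0070 [ 234.  -477.2] [103.8 269.7] 16.7
cork [330. 107.] 220 zmed 0.0004 max 0.0061 [222.2 -60.5] [168.6  54. ] 85.2
cork [284. 115.] 808 zmed 0.0010 max 0.0063 [ 306.5 -195.1] [ 73.2 466.4] 3.5
cork [185. 131.] 188 zmed 0.0018 max 0.0066 [ 427.1 -479.1] [156.7  22.7] 88.1
cork [163. 148.] 600 zmed 0.0014 max 0.0066 [ 496.3 -506.1] [191.2  60.1] 89.7
cork [476. 147.] 209 zmed 0.0000 max 0.0056 [286.4 386.6] [ 21.8 226.6] 2.0
cork [439. 146.] 166 zmed 0.0001 max 0.0051 [307.7 301.3] [183.4  14. ] 88.7
cork [179. 173.] 644 zmed 0.0014 max 0.0069 [ 579.5 -427.8] [ 49.1 343.8] 1.0
cork [316. 199.] 2043 zmed 0.0049 max 0.0100 [560.9 -65.2] [205.7 210.7] 86.0
cork [484. 214.] 406 zmed 0.0002 max 0.0049 [506.8 437.2] [125.6  40.7] 88.7
cork [282. 230.] 454 zmed 0.0010 max 0.0058 [682
[... 1363 characters left out ...]
 197.6] 83.3
cork [201. 306.] 173 zmed 0.0051 max 0.0119 [702.9 372.1] [78.  65.3] 7.1
high [354. 105.] 1373 zmed 0.0851 max 0.1460 [ 728.6 -498.5] [143.1 438.7] 11.9
high [220. 237.] 322 zmed 0.0528 max 0.0848 [748.6 218.8] [ 32.9 103.3] 44.5
high [451. 259.] 933 zmed 0.1281 max 0.1498 [247.7  88.3] [ 86.7 136.6] 14.0
high [298. 259.] 1707 zmed 0.0367 max 0.0910 [553.2 175.8] [102.3 160.5] 79.2
high [380. 278.] 718 zmed 0.0221 max 0.0251 [375.3 143.2] [52.7 86.7] 31.3
high [190. 302.] 883 zmed 0.0226 max 0.0251 [705.2 382.1] [87.  53.7] 6.1
high [140. 323.] 451 zmed 0.0898 max 0.1473 [711.5 490.9] [ 16.8 122. ] 63.0
high [330. 352.] 1189 zmed 0.0226 max 0.0252 [395.1 353.6] [83.8 54.7] 40.2
```

View pics/scene_crop.png

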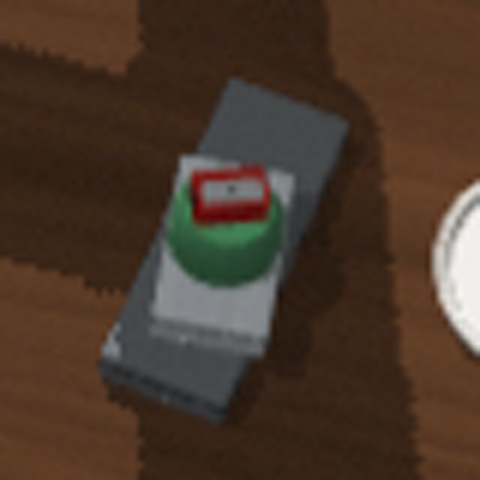

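```bash
cat >> h.py <<'E'
from scipy.spatial.transform import Rotation as Ro
def plan(*pts):
    """rows for world targets (x,y,z,yaw_deg of tool x) from the present pose"""
    s=env.observe(); p,R=s['position'],s['tool_rot']
    for x,y,z,a in pts:
        c,n=np.cos(np.radians(a)),np.sin(np.radians(a))
        T=np.array([[c,n,0],[n,-c,0],[0,0,-1.]])
        sh=R.T@(np.array([x,y,z])-p)/.3; w=np.degrees(Ro.from_matrix(R.T@T).as_rotvec())/45
        print('plan',[list(sh.round(4)),list(w.round(4))],'rows',np.ceil(max(np.linalg.norm(sh)*.3/.0417,np.linalg.norm(w)*45/7.16)))
E
python3 -c "
from h import *
plan((.40,-.35,.231,10),(.55,-.2,.231,0))"
```

```text
plan [[np.float64(0.6933), np.float64(-0.2022), np.float64(-0.0001)], [np.float64(-0.0015), np.float64(-0.0001), np.float64(0.3505)]] rows 6.0
plan [[np.float64(1.361), np.float64(-0.4351), np.float64(0.0003)], [np.float64(-0.0015), np.float64(0.0), np.float64(0.5727)]] rows 11.0
```

Emit:
{"api": "step_arm", "payload": {
  "targets": [
    [[0.69,-0.2,0],[0,0,0.57]],
    [[0.69,-0.2,0],[0,0,0.57]],
    [[0.69,-0.2,0],[0,0,0.57]],
    [[0.69,-0.2,0],[0,0,0.57]],
    [[0.69,-0.2,0],[0,0,0.57]],
    [[0.69,-0.2,0],[0,0,0.57]]
  ],
  "jaw": 85
}}

```text
time_s: 0.65
position: [0.402, -0.3478, 0.2313]
tool_rot: [[1.0, 0.005, 0.001], [0.005, -1.0, 0.001], [0.001, -0.001, -1.0]]
ft_force: [0.2, -1.0, 0.2]
grip_width: 0.085
gripper_force: 0.0
```

Emit:
{"api": "step_arm", "payload": {
  "targets": [
    [[0.5,-0.5,0],[0,0,0]],
    [[0.5,-0.5,0],[0,0,0]],
    [[0.5,-0.5,0],[0,0,0]],
    [[0.5,-0.5,0],[0,0,0]],
    [[0.5,-0.5,0],[0,0,0]],
    [[0.5,-0.5,0],[0,0,0]],
    [[0.5,-0.5,0],[0,0,0]],
    [[0.5,-0.5,0],[0,0,0]]
  ]
}}

```text
time_s: 1.32
position: [0.5488, -0.201, 0.231]
tool_rot: [[1.0, 0.003, -0.001], [0.003, -1.0, 0.0], [-0.001, -0.0, -1.0]]
ft_force: [-0.0, -0.0, -0.0]
grip_width: 0.0851
gripper_force: 0.0
```

```bash
cat > m1.py <<'E'
import sys
from h import *
n=sys.argv[1]
d=snap('wrist','w%s.png'%n); np.savez('w%s.npz'%n,**{k:np.array(v) for k,v in d.items()})
s=env.observe(); print(s['time_s'],s['position'].round(4),s['ft_force'].round(2))
W=cloud(d); hsv=cv2.cvtColor(d['img'],cv2.COLOR_RGB2HSV); Z=W[...,2]
white=(hsv[...,1]<60)&(hsv[...,2]>95)&(Z<.03)
cork=(hsv[...,0]>8)&(hsv[...,0]<25)&(hsv[...,1]>80)&(hsv[...,2]>95)&(Z<.012)
up=(Z>.0025)&(Z<.15)
for nm,m in [('white',white),('cork',cork),('up',up)]:
    m=cv2.morphologyEx(m.astype(np.uint8),cv2.MORPH_OPEN,np.ones((3,3)))
    k,l,st,c=cv2.connectedComponentsWithStats(m)
    for i in range(1,k):
        if st[i,4]<600: continue
        P=W[l==i]; z=np.nanmedian(P[:,2])
        cn,_=cv2.findContours((l==i).astype(np.uint8),0,2); cn=max(cn,key=cv2.contourArea)
        r=cv2.minAreaRect((ray(d,cn.reshape(-1,2),z)[:,:2]*1000).astype(np.float32))
        print(nm,c[i].round(),st[i,:5],'z %.4f'%z,np.round(r[0],1),np.round(r[1],1),round(r[2],1))
E
python3 m1.py 1
```

```text
1.3667 [ 0.5485 -0.2017  0.2312] [-0.32 -0.17  0.79]
white [593.  38.] [544  30  96  17 895] z 0.0147 [ 684.5 -471.3] [ 10.7 105.8] 0.1
white [302. 184.] [ 243  128  116  113 9858] z 0.0125 [ 530.5 -182.6] [106.7 106.4] 9.9
white [449. 218.] [  387   151   130   143 12212] z 0.0040 [ 480.9 -347.4] [116.4 160.8] 82.3
cork [140. 155.] [   99    67    82   181 13313] z 0.0045 [555.6  -8. ] [ 85.7 190.7] 83.4
cork [575. 215.] [506 210 134   9 795] z 0.0010 [ 495.  -497.6] [  9.7 169.7] 1.5
up [585.  22.] [ 523    0  117   48 4913] z 0.0620 [ 686.9 -425. ] [ 39.2 110.6] 4.6
up [140. 155.] [   99    67    81   181 13059] z 0.0045 [555.7  -7.8] [ 84.6 190.5] 83.2
up [  3. 169.] [  0  89  10 142 999] z 0.0084 [555.5 151.6] [ 12.6 165.1] 75.5
up [302. 184.] [ 243  129  116  111 9697] z 0.0126 [ 531.1 -182.4] [105.7 105.6] 9.9
up [450. 218.] [  387   152   129   142 11764] z 0.0040 [ 481.2 -347. ] [116.6 159.8] 82.7
up [ 47. 308.] [   8  276   78   65 2760] z 0.0243 [381.6 130.1] [ 52.5 104.7] 31.6
```

View pics/w1.png

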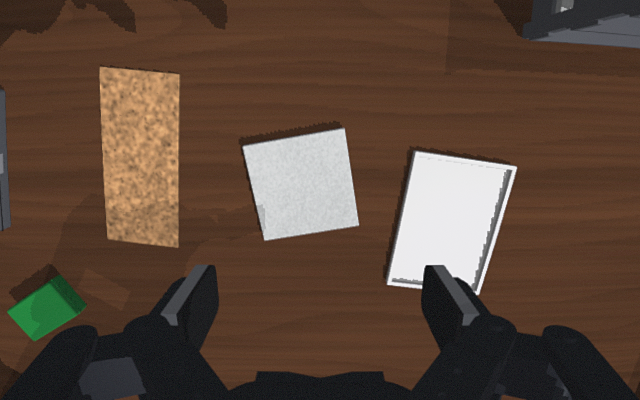

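The wrist view shows the mat at (140,155), notes (302,184) and tray (450,218), all with the right sizes and agreeing with the fixed cameras. Now to the pile.

Emit:
{"api": "step_arm", "payload": {
  "targets": [
    [[0.1,-0.7,-0.2],[0,0,0]],
    [[0.1,-0.7,-0.2],[0,0,0]],
    [[0.1,-0.7,-0.2],[0,0,0]],
    [[0.1,-0.7,-0.2],[0,0,0]],
    [[0.1,-0.7,-0.2],[0,0,0]],
    [[0.1,-0.7,-0.2],[0,0,0]],
    [[0.1,-0.7,-0.2],[0,0,0]]
  ]
}}

```text
time_s: 1.95
position: [0.5787, 0.0104, 0.2925]
tool_rot: [[1.0, 0.004, 0.002], [0.004, -1.0, -0.0], [0.002, 0.0, -1.0]]
ft_force: [0.5, 0.1, -0.3]
grip_width: 0.0852
gripper_force: 0.0
```

Emit:
{"api": "step_arm", "payload": {
  "targets": [
    [[0,-0.65,0],[0,0,0]],
    [[0,-0.65,0],[0,0,0]],
    [[0,-0.65,0],[0,0,0]],
    [[0,-0.65,0],[0,0,0]],
    [[0,-0.65,0],[0,0,0]],
    [[0,-0.65,0],[0,0,0]],
    [[0,-0.65,0],[0,0,0]]
  ]
}}

```text
time_s: 2.53
position: [0.5785, 0.203, 0.2905]
tool_rot: [[1.0, 0.002, -0.001], [0.002, -1.0, -0.001], [-0.001, 0.001, -1.0]]
ft_force: [0.4, 0.3, 0.6]
grip_width: 0.0851
gripper_force: 0.0
```

```bash
python3 m1.py 2; cat > m2.py <<'E'
import sys
from h import *
d=dict(np.load('w%s.npz'%sys.argv[1])); W=cloud(d); hsv=cv2.cvtColor(d['img'],cv2.COLOR_RGB2HSV); Z=W[...,2]; H,S=hsv[...,0],hsv[...,1]
near=(np.hypot(W[...,0]-.565,W[...,1]-.178)<.12)
ms={'sharp_top':(near&(Z>.083)&(Z<.11),.092),'puck_top':(near&(H>40)&(H<85)&(S>70)&(Z>.0725)&(Z<.08),.076),
'puck':(near&(H>35)&(H<90)&(S>70)&(Z>.05),.07),'tin_top':(near&(Z>.043)&(Z<.053)&(S<60),.048),'case_top':(near&(Z>.020)&(Z<.029),.024)}
for nm,(m,z) in ms.items():
    m=cv2.morphologyEx(m.astype(np.uint8),cv2.MORPH_OPEN,np.ones((2,2)))
    k,l,st,c=cv2.connectedComponentsWithStats(m)
    if k<2: print(nm,'none'); continue
    vs,us=np.nonzero(m); zm=np.median(Z[m>0])
    Q=ray(d,np.c_[us,vs],z)[:,:2]*1000; r=cv2.minAreaRect(Q.astype(np.float32))
    print(nm,len(us),'zmed %.4f'%zm,'uv',us.mean().round(),vs.mean().round(),np.round(r[0],1),np.round(r[1],1),round(r[2],1), 'circ',np.round(cv2.minEnclosingCircle(Q.astype(np.float32))[0],1),round(cv2.minEnclosingCircle(Q.astype(np.float32))[1],1))
E
python3 m2.py 2
```

```text
2.5833 [0.5786 0.2022 0.2908] [-0.73  0.72 -0.17]
white [73. 26.] [ 62   0  21  53 749] z 0.0170 [732.6 481.6] [24.6 57.4] 81.8
white [353. 119.] [ 325  102   53   57 1125] z 0.0246 [614.6 171. ] [58.9 54.7] 78.7
white [214. 189.] [ 166  142   96   94 6982] z 0.0038 [538.  336.9] [121.2 121.6] 55.1
white [606. 198.] [ 570  154   70   89 5158] z 0.0129 [ 530. -174.] [110.2 103.7] 10.2
white [329. 216.] [ 302  188   56   52 1897] z 0.0246 [513.5 191.3] [58.8 56.9] 78.7
cork [401. 173.] [    69      0    571    397 132808] z 0.0008 [489.6  80.6] [913.1 579.8] 86.1
cork [16. 95.] [  0  81  34  28 770] z 0.0003 [661.3 582.6] [48.9 33. ] 87.2
cork [ 31. 303.] [   0  216  107  182 8293] z 0.0006 [307.9 618.6] [175.2 357.4] 71.3
cork [142. 276.] [113 259  57  36 989] z 0.0007 [409.7 452.1] [79.5 51.3] 82.3
up [39. 27.] [   0    0   83   57 4321] z 0.0633 [724.1 487.9] [94.7 55.5] 85.3
up [615.  14.] [ 589    0   51   31 1426] z 0.0130 [ 751.  -137.7] [33.6 67.1] 5.3
up [162.  45.] [ 129    3   65   85 4121] z 0.0241 [706.3 375.6] [85.3 58. ] 6.7
up [486. 172.] [ 439   97   98  152 9435] z 0.
[... 208 characters left out ...]
 [605. 198.] [ 570  154   70   89 5227] z 0.0129 [ 530.6 -173.7] [109.3 102.8] 10.8
up [227. 301.] [214 273  32  54 922] z 0.0241 [389.1 322.2] [39.8 82.7] 81.4
up [365. 307.] [ 331  277   71   61 2477] z 0.0246 [381.1 141.8] [62.1 85.6] 31.6
sharp_top 693 zmed nan uv 346.0 172.0 [579.6 177.4] [21.6 32. ] 18.9 circ [579.4 177.6] 18.2
puck_top 570 zmed nan uv 340.0 163.0 [580.1 179.3] [41.9 41.3] 70.3 circ [580.  178.8] 21.7
puck 950 zmed nan uv 341.0 162.0 [580.3 178.4] [48.7 48.2] 0.2 circ [580.5 178.8] 25.2
tin_top 1702 zmed nan uv 340.0 156.0 [581.  179.2] [83.4 51.9] 1.2 circ [580.9 179.1] 47.5
case_top 3242 zmed nan uv 337.0 179.0 [562.9 180.5] [ 60.1 159. ] 78.5 circ [563.  180.6] 83.5
```

View pics/w2.png

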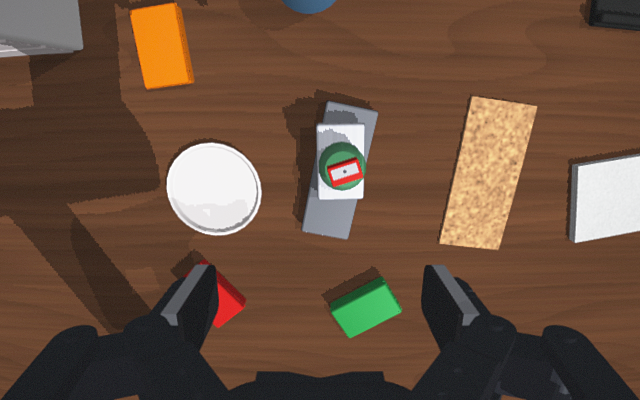

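The wrist view shows the pile centred at about (340,165), with the sharpener at (346,172) and the dish at (214,189); all fitted sizes match the given ones.

Emit:
{"api": "step_arm", "payload": {
  "targets": [
    [[0,0.08,0.4],[0,0,-0.9]],
    [[0,0.08,0.4],[0,0,-0.9]],
    [[0,0.08,0.4],[0,0,-0.9]],
    [[0,0.08,0.4],[0,0,-0.9]],
    [[0,0.08,0.4],[0,0,-0.9]],
    [[0,0.08,0.4],[0,0,-0.9]]
  ],
  "jaw": 45
}}

```text
time_s: 3.08
position: [0.5786, 0.177, 0.1706]
tool_rot: [[0.757, 0.653, -0.002], [0.653, -0.757, -0.001], [-0.002, -0.001, -1.0]]
ft_force: [0.2, 0.5, -0.2]
grip_width: 0.0451
gripper_force: 0.0
```

Emit:
{"api": "step_arm", "payload": {
  "targets": [
    [[0,0,0],[0,0,-0.9]],
    [[0,0,0],[0,0,-0.9]],
    [[0,0,0],[0,0,-0.9]],
    [[0,0,0],[0,0,-0.9]],
    [[0,0,0],[0,0,-0.9]],
    [[0,0,0],[0,0,-0.9]]
  ]
}}

```text
time_s: 3.58
position: [0.5787, 0.1772, 0.1713]
tool_rot: [[0.151, 0.988, -0.0], [0.988, -0.151, -0.0], [-0.001, -0.0, -1.0]]
ft_force: [1.7, -0.2, -0.3]
grip_width: 0.0451
gripper_force: 0.0
```

Emit:
{"api": "step_arm", "payload": {
  "targets": [
    [[0,0,0],[0,0,-0.62]],
    [[0,0,0],[0,0,-0.62]],
    [[0,0,0],[0,0,-0.62]],
    [[0,0,0],[0,0,-0.62]],
    [[0,0,0],[0,0,-0.62]],
    [[0,0,0],[0,0,-0.62]]
  ]
}}

```text
time_s: 4.08
position: [0.5786, 0.1781, 0.1713]
tool_rot: [[-0.32, 0.947, -0.0], [0.947, 0.32, -0.0], [-0.0, -0.0, -1.0]]
ft_force: [-0.9, -0.1, 0.3]
grip_width: 0.045
gripper_force: 0.0
```

```bash
python3 m1.py 3 >/dev/null; python3 m2.py 3; python3 -c "
from h import *
print(env.observe()['position'],env.observe()['q'])
plan((.5796,.1774,.079,108.9))"
```

```text
sharp_top 1463 zmed nan uv 323.0 212.0 [579.7 179.4] [19.8 33.6] 18.1 circ [579.9 179.1] 18.8
puck_top 1297 zmed nan uv 326.0 199.0 [580.2 182. ] [41.7 38. ] 16.8 circ [580.5 180.6] 21.6
puck 2191 zmed nan uv 325.0 194.0 [580.  182.9] [48.3 47.6] 16.9 circ [580.1 181.2] 25.8
tin_top 3427 zmed nan uv 326.0 188.0 [582.2 180.9] [83.4 52.3] 1.2 circ [582.5 180.8] 47.7
case_top 6333 zmed nan uv 278.0 160.0 [564.6 181.8] [ 60.2 158.8] 78.8 circ [564.7 182.2] 83.6
[0.57855341 0.17849509 0.17127935] [ 5.96059000e+00  2.99956447e+01  7.07294092e+01 -1.11978985e-02
  7.92877583e+01 -1.27321293e+01]
plan [[np.float64(-0.0045), np.float64(0.0022), np.float64(0.3076)], [np.float64(-0.0003), np.float64(0.0002), np.float64(-0.0046)]] rows 3.0
```

Emit:
{"api": "step_arm", "payload": {
  "targets": [
    [[0,0.003,0.24],[0,0,0]],
    [[0,0.003,0.24],[0,0,0]],
    [[0,0.003,0.27],[0,0,0]],
    [[0,0.003,0.305],[0,0,0]],
    [[0,0.003,0.305],[0,0,0]]
  ],
  "jaw": 45,
  "grip_force": 20
}}

```text
time_s: 4.55
position: [0.579, 0.18, 0.0789]
tool_rot: [[-0.324, 0.946, -0.002], [0.946, 0.324, -0.0], [0.0, -0.002, -1.0]]
ft_force: [-0.6, -0.6, -0.2]
grip_width: 0.0449
gripper_force: 0.0
```

Emit:
{"api": "step_arm", "payload": {
  "targets": [
    [[0,0,0],[0,0,0]],
    [[0,0,0],[0,0,0]],
    [[0,0,0],[0,0,0]],
    [[0,0,0],[0,0,0]],
    [[0,0,0],[0,0,0]],
    [[0,0,0],[0,0,0]]
  ],
  "jaw": 5
}}

```text
time_s: 5.05
position: [0.5801, 0.1805, 0.0816]
tool_rot: [[-0.326, 0.945, 0.003], [0.945, 0.326, 0.0], [-0.001, 0.003, -1.0]]
ft_force: [0.7, 0.6, 7.0]
grip_width: 0.0194
gripper_force: 22.2
```

Emit:
{"api": "step_arm", "payload": {
  "targets": [
    [[0,0,-0.05],[0,0,0]],
    [[0,0,-0.1],[0,0,0]],
    [[0,0,-0.2],[0,0,0]],
    [[0,0,-0.2],[0,0,0]]
  ]
}}

```text
time_s: 5.38
position: [0.5812, 0.1808, 0.1455]
tool_rot: [[-0.326, 0.945, 0.009], [0.945, 0.326, 0.001], [-0.002, 0.009, -1.0]]
ft_force: [0.6, 0.1, 0.6]
grip_width: 0.0196
gripper_force: 21.4
```

```bash
python3 m1.py 4 >/dev/null; python3 m2.py 4; python3 -c "
from h import *
print(env.observe()['position'])
plan((.540,.335,.14,108.9),(.540,.335,.007,108.9))"
```

```text
sharp_top none
puck_top 2894 zmed nan uv 318.0 215.0 [578.9 183.3] [42.4 35.3] 22.9 circ [580.4 180.3] 21.5
puck 4003 zmed nan uv 318.0 210.0 [578.9 184.2] [48.  46.3] 22.8 circ [579.7 181.7] 26.0
tin_top 4030 zmed nan uv 320.0 198.0 [582.2 181. ] [83.4 52.3] 1.2 circ [582.2 180.5] 47.7
case_top 7284 zmed nan uv 264.0 164.0 [564.4 182. ] [ 60.4 159. ] 78.9 circ [564.4 182.1] 83.8
[0.58048507 0.18066912 0.14310583]
plan [[np.float64(0.5303), np.float64(0.0401), np.float64(0.0099)], [np.float64(0.0081), np.float64(0.0018), np.float64(0.0028)]] rows 4.0
plan [[np.float64(0.531), np.float64(0.0373), np.float64(0.4532)], [np.float64(0.0081), np.float64(0.0018), np.float64(0.0028)]] rows 6.0
```

View pics/w4.png

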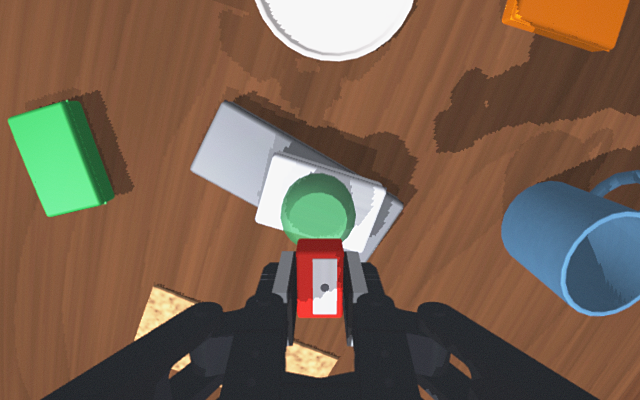

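Sharpener is held between the pads at (322,278). Moving to the dish.

Emit:
{"api": "step_arm", "payload": {
  "targets": [
    [[0.53,0.04,0],[0,0,0]],
    [[0.53,0.04,0],[0,0,0]],
    [[0.53,0.04,0],[0,0,0]],
    [[0.53,0.04,0],[0,0,0]],
    [[0.53,0.04,0],[0,0,0]],
    [[0.53,0.04,0.13],[0,0,0]],
    [[0.53,0.04,0.26],[0,0,0]],
    [[0.53,0.04,0.38],[0,0,0]],
    [[0.53,0.04,0.4],[0,0,0]],
    [[0.53,0.04,0.4],[0,0,0]]
  ]
}}

```text
time_s: 6.27
position: [0.5376, 0.334, 0.0177]
tool_rot: [[-0.326, 0.945, -0.005], [0.945, 0.326, -0.002], [-0.0, -0.005, -1.0]]
ft_force: [0.0, 0.6, 0.1]
grip_width: 0.0193
gripper_force: 21.4
```

Emit:
{"api": "step_arm", "payload": {
  "targets": [
    [[0,0,0.015],[0,0,0]],
    [[0,0,0.03],[0,0,0]],
    [[0,0,0.03],[0,0,0]],
    [[0,0,0.03],[0,0,0]]
  ]
}}

```text
time_s: 6.6
position: [0.5392, 0.3348, 0.012]
tool_rot: [[-0.326, 0.945, 0.002], [0.945, 0.326, 0.001], [0.0, 0.002, -1.0]]
ft_force: [-1.3, -0.8, 0.4]
grip_width: 0.0193
gripper_force: 21.4
```

Emit:
{"api": "step_arm", "payload": {
  "targets": [
    [[0,0,0.004],[0,0,0]],
    [[0,0,0.007],[0,0,0]],
    [[0,0,0.007],[0,0,0]],
    [[0,0,0.007],[0,0,0]]
  ]
}}

```text
time_s: 6.93
position: [0.5387, 0.3347, 0.0089]
tool_rot: [[-0.326, 0.945, 0.0], [0.945, 0.326, 0.0], [0.0, 0.0, -1.0]]
ft_force: [0.6, -0.4, -0.3]
grip_width: 0.0194
gripper_force: 21.4
```

Emit:
{"api": "step_arm", "payload": {
  "targets": [
    [[0,0,0.004],[0,0,0]],
    [[0,0,0.007],[0,0,0]],
    [[0,0,0.007],[0,0,0]],
    [[0,0,0.007],[0,0,0]]
  ]
}}

```text
time_s: 7.27
position: [0.5388, 0.3348, 0.0086]
tool_rot: [[-0.326, 0.945, 0.001], [0.945, 0.326, 0.0], [-0.0, 0.001, -1.0]]
ft_force: [-5.5, -2.5, 14.2]
grip_width: 0.0194
gripper_force: 23.1
```

Emit:
{"api": "step_arm", "payload": {
  "targets": [
    [[0,0,-0.004],[0,0,0]],
    [[0,0,-0.004],[0,0,0]]
  ]
}}

```text
time_s: 7.43
position: [0.5389, 0.3348, 0.0086]
tool_rot: [[-0.326, 0.945, 0.001], [0.945, 0.326, 0.0], [0.0, 0.001, -1.0]]
ft_force: [-2.2, -1.2, 7.9]
grip_width: 0.0197
gripper_force: 22.3
```

Emit:
{"api": "step_arm", "payload": {
  "targets": [
    [[0,0,0],[0,0,0]],
    [[0,0,0],[0,0,0]],
    [[0,0,0],[0,0,0]],
    [[0,0,0],[0,0,0]],
    [[0,0,-0.2],[0,0,0]],
    [[0,0,-0.5],[0,0,0]],
    [[0,0,-0.5],[0,0,0]],
    [[0,0,-0.5],[0,0,0]],
    [[0,0,-0.5],[0,0,0]]
  ],
  "jaw": 50
}}

```text
time_s: 8.18
position: [0.5407, 0.3355, 0.1642]
tool_rot: [[-0.326, 0.945, 0.01], [0.945, 0.326, 0.004], [0.0, 0.011, -1.0]]
ft_force: [0.1, -0.8, -0.2]
grip_width: 0.0502
gripper_force: 0.0
```

```bash
python3 m1.py 5 | head -8; python3 - <<'E'
from h import *
d=dict(np.load('w5.npz')); hsv=cv2.cvtColor(d['img'],cv2.COLOR_RGB2HSV); W=cloud(d)
m=((hsv[...,0]<8)|(hsv[...,0]>172))&(hsv[...,1]>120)&(np.hypot(W[...,0]-.54,W[...,1]-.335)<.055)
v,u=np.nonzero(m); Q=ray(d,np.c_[u,v],.019)[:,:2]*1000
print(len(u),u.mean(),v.mean(),np.nanmedian(W[m],0),cv2.minAreaRect(Q.astype(np.float32)))
m=(W[...,2]>.007)&(W[...,2]<.016)&(np.hypot(W[...,0]-.54,W[...,1]-.335)<.07)&(hsv[...,1]<60)
v,u=np.nonzero(m);print('rim',cv2.minEnclosingCircle((ray(d,np.c_[u,v],.009)[:,:2]*1000).astype(np.float32)))
plan((.580,.180,.20,108.9),(.580,.180,.058,108.9))
E
```

```text
8.2333 [0.5397 0.3351 0.1608] [-0.63  0.69 -0.74]
white [591.  92.] [ 562   50   78   80 1225] z 0.0171 [744.  494.9] [36.6 86.7] 89.7
white [317. 182.] [  248   115   138   135 13584] z 0.0038 [539.8 334.2] [121.3 121.6] 41.9
white [263. 329.] [249 304  34  54 756] z 0.0246 [536.8 187.6] [20.8 60.5] 0.1
cork [ 53. 171.] [    4     0    97   383 17615] z 0.0009 [308.1 212. ] [ 93.1 414.3] 2.7
cork [112.  48.] [105  14  20  73 743] z 0.0008 [344.  387.8] [14.7 57.7] 7.9
cork [267. 162.] [ 188   27  154  286 9860] z 0.0006 [498.1 310.9] [289.5  75.9] 88.9
cork [387. 174.] [  292    58   161   240 13091] z 0.0005 [591.8 349.9] [240.   82.2] 88.3
504 313.41468253968253 187.83134920634922 [0.53470104 0.33544902 0.01926218] ((537.916259765625, 334.24029541015625), (18.70751190185547, 32.97145080566406), 18.88386344909668)
rim ((539.2529907226562, 335.5865173339844), 59.56700134277344)
plan [[np.float64(-0.5326), np.float64(-0.0407), np.float64(-0.131)], [np.float64(0.0076), np.float64(-0.0003), np.float64(0.0028)]] rows 4.0
plan [[np.float64(-0.5327), np.float64(-0.0435), np.float64(0.3423)], [np.float64(0.0076), np.float64(-0.0003), np.float64(0.0028)]] rows 5.0
```

View pics/w5.png

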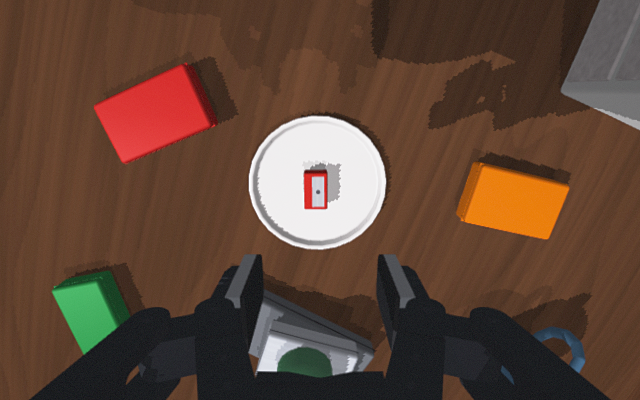

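Sharpener sits in the dish at (314,188), within about 1.5 mm of its centre. Next the paperweight.

Emit:
{"api": "step_arm", "payload": {
  "targets": [
    [[-0.53,-0.042,-0.1],[0,0,0]],
    [[-0.53,-0.042,-0.1],[0,0,0]],
    [[-0.53,-0.042,-0.1],[0,0,0]],
    [[-0.53,-0.042,-0.1],[0,0,0]],
    [[-0.53,-0.042,-0.1],[0,0,0]],
    [[-0.53,-0.042,-0.1],[0,0,0]],
    [[-0.53,-0.042,0.05],[0,0,0]],
    [[-0.53,-0.042,0.15],[0,0,0]],
    [[-0.53,-0.042,0.15],[0,0,0]]
  ],
  "jaw": 78
}}

```text
time_s: 8.98
position: [0.5746, 0.1809, 0.1056]
tool_rot: [[-0.327, 0.945, -0.014], [0.945, 0.327, -0.001], [0.003, -0.013, -1.0]]
ft_force: [0.1, 0.1, -1.0]
grip_width: 0.0779
gripper_force: 0.0
```

```bash
python3 m1.py 6 >/dev/null; python3 m2.py 6; python3 -c "
from h import *
print(env.observe()['position'])
plan((.580,.180,.058,108.9))"
```

```text
sharp_top none
puck_top 4543 zmed nan uv 332.0 247.0 [580.3 180.5] [42.1 42.3] 33.1 circ [580.4 180.8] 21.6
puck 6341 zmed nan uv 331.0 239.0 [580.  182.1] [48.2 53. ] 19.3 circ [580.  182.1] 27.0
tin_top 5361 zmed nan uv 333.0 219.0 [582.1 181.1] [83.4 52.4] 1.1 circ [582.2 181.1] 47.8
case_top 9550 zmed nan uv 267.0 178.0 [564.5 182.2] [ 60.1 159.2] 78.7 circ [564.5 181.7] 84.0
[0.57629719 0.18108858 0.10937606]
plan [[np.float64(-0.0078), np.float64(0.0119), np.float64(0.1711)], [np.float64(-0.0106), np.float64(-0.0027), np.float64(0.0043)]] rows 2.0
```

Emit:
{"api": "step_arm", "payload": {
  "targets": [
    [[0,0,0.06],[0,0,0]],
    [[0,0,0.12],[0,0,0]],
    [[0,0,0.16],[0,0,0]],
    [[0,0,0.175],[0,0,0]],
    [[0,0,0.175],[0,0,0]],
    [[0,0,0.175],[0,0,0]]
  ]
}}

```text
time_s: 9.53
position: [0.5793, 0.1807, 0.0618]
tool_rot: [[-0.326, 0.945, 0.002], [0.945, 0.326, 0.0], [-0.0, 0.002, -1.0]]
ft_force: [-0.2, 0.7, -0.1]
grip_width: 0.078
gripper_force: 0.0
```

Emit:
{"api": "step_arm", "payload": {
  "targets": [
    [[0,0,0],[0,0,0]],
    [[0,0,0],[0,0,0]],
    [[0,0,0],[0,0,0]],
    [[0,0,0],[0,0,0]],
    [[0,0,0],[0,0,0]],
    [[0,0,0],[0,0,0]]
  ],
  "jaw": 35,
  "grip_force": 30
}}

```text
time_s: 10.03
position: [0.5792, 0.1804, 0.0619]
tool_rot: [[-0.326, 0.945, 0.003], [0.945, 0.326, 0.0], [-0.0, 0.003, -1.0]]
ft_force: [-1.0, 0.0, 7.1]
grip_width: 0.0475
gripper_force: 29.8
```

Width 47.5 mm suggests the pads caught the bevel; reopening and going lower.

Emit:
{"api": "step_arm", "payload": {
  "targets": [
    [[0,0,0],[0,0,0]],
    [[0,0,0],[0,0,0]],
    [[0,0,0],[0,0,0]],
    [[0,0,0.01],[0,0,0]],
    [[0,0,0.02],[0,0,0]],
    [[0,0,0.031],[0,0,0]],
    [[0,0,0.031],[0,0,0]],
    [[0,0,0.031],[0,0,0]]
  ],
  "jaw": 70
}}

```text
time_s: 10.7
position: [0.5784, 0.1802, 0.0506]
tool_rot: [[-0.326, 0.945, -0.001], [0.945, 0.326, -0.0], [0.0, -0.001, -1.0]]
ft_force: [-0.7, 0.8, 0.1]
grip_width: 0.07
gripper_force: 0.0
```

Emit:
{"api": "step_arm", "payload": {
  "targets": [
    [[0,0,0],[0,0,0]],
    [[0,0,0],[0,0,0]],
    [[0,0,0],[0,0,0]],
    [[0,0,0],[0,0,0]],
    [[0,0,0],[0,0,0]],
    [[0,0,0],[0,0,0]]
  ],
  "jaw": 35,
  "grip_force": 30
}}

```text
time_s: 11.2
position: [0.5788, 0.1803, 0.0514]
tool_rot: [[-0.326, 0.945, 0.001], [0.945, 0.326, 0.0], [-0.0, 0.001, -1.0]]
ft_force: [-1.3, 0.5, 4.8]
grip_width: 0.0487
gripper_force: 31.5
```

Emit:
{"api": "step_arm", "payload": {
  "targets": [
    [[0,0,-0.02],[0,0,0]],
    [[0,0,-0.06],[0,0,0]],
    [[0,0,-0.12],[0,0,0]],
    [[0,0,-0.2],[0,0,0]],
    [[0,0,-0.3],[0,0,0]],
    [[0,0,-0.35],[0,0,0]],
    [[0,0,-0.35],[0,0,0]],
    [[0,0,-0.35],[0,0,0]]
  ],
  "grip_force": 35
}}

```text
time_s: 11.87
position: [0.5784, 0.1802, 0.1559]
tool_rot: [[-0.326, 0.945, 0.0], [0.945, 0.326, -0.0], [-0.0, 0.0, -1.0]]
ft_force: [0.2, -0.3, -1.7]
grip_width: 0.0483
gripper_force: 36.5
```

```bash
python3 m1.py 7 >/dev/null; python3 m2.py 7; python3 - <<'E'
from h import *
d=snap('side'); a=d['img'][180:300,220:380]
w=dict(np.load('w7.npz'))['img'][150:400,150:500]
a=cv2.resize(a,None,fx=2.5,fy=2.5); w=cv2.resize(w,(420,300))
cv2.imwrite('pics/s7.png',cv2.cvtColor(np.hstack([a[:300,:380],w]),cv2.COLOR_RGB2BGR))
plan((.531,-.1825,.16,108.9))
E
```

```text
sharp_top none
puck_top none
puck 11699 zmed nan uv 320.0 284.0 [597.6 125.3] [ 89.1 102. ] 15.9 circ [598.2 125.4] 51.0
tin_top 6543 zmed nan uv 324.0 196.0 [582.2 181. ] [83.4 52.3] 1.3 circ [582.2 180.8] 47.6
case_top 6653 zmed nan uv 271.0 161.0 [564.6 182. ] [ 60.3 158.9] 78.9 circ [564.5 181.9] 83.8
plan [[np.float64(-1.0918), np.float64(-0.5415), np.float64(-0.0179)], [np.float64(-0.0039), np.float64(-0.0009), np.float64(0.0026)]] rows 9.0
```

View pics/s7.png

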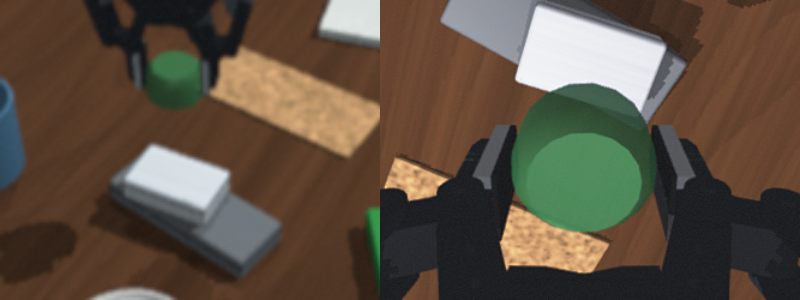

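Puck held level; tin and case undisturbed. Carry it to the notes.

Emit:
{"api": "step_arm", "payload": {
  "targets": [
    [[-0.1,-0.05,0],[0,0,0]],
    [[-0.2,-0.1,0],[0,0,0]],
    [[-0.3,-0.15,0],[0,0,0]],
    [[-0.4,-0.2,0],[0,0,0]],
    [[-0.5,-0.25,0],[0,0,0]],
    [[-0.6,-0.3,0],[0,0,0]],
    [[-0.7,-0.35,0],[0,0,0]],
    [[-0.8,-0.4,0],[0,0,0]]
  ]
}}

```text
time_s: 12.63
position: [0.5423, -0.0871, 0.1545]
tool_rot: [[-0.326, 0.945, -0.003], [0.945, 0.326, 0.001], [0.002, -0.002, -1.0]]
ft_force: [0.4, -0.4, -1.2]
grip_width: 0.0487
gripper_force: 36.6
```

Emit:
{"api": "step_arm", "payload": {
  "targets": [
    [[-0.1,-0.05,0],[0,0,0]],
    [[-0.2,-0.1,0],[0,0,0]],
    [[-0.27,-0.13,0],[0,0,0]],
    [[-0.29,-0.145,0],[0,0,0]],
    [[-0.29,-0.145,0],[0,0,0]],
    [[-0.29,-0.145,0],[0,0,0]],
    [[-0.29,-0.145,0],[0,0,0]]
  ]
}}

```text
time_s: 13.22
position: [0.5305, -0.1808, 0.1555]
tool_rot: [[-0.327, 0.945, -0.001], [0.945, 0.327, 0.001], [0.001, -0.001, -1.0]]
ft_force: [0.5, 0.8, -1.7]
grip_width: 0.0486
gripper_force: 36.6
```

```bash
python3 -c "
from h import *
print(env.observe()['position'])
plan((.531,-.1825,.025,108.9))"; python3 m1.py 8 |grep white
```

```text
[ 0.53054533 -0.18075512  0.15549847]
plan [[np.float64(-0.0066), np.float64(-0.0002), np.float64(0.435)], [np.float64(-0.0008), np.float64(-0.0017), np.float64(0.0043)]] rows 4.0
white [319. 178.] [  251   118   145   130 13126] z 0.0125 [ 530.6 -182.7] [106.2 106.6] 9.9
white [180. 282.] [ 139  245   86   72 3652] z 0.0039 [ 436.9 -320.6] [79.1 62. ] 82.2
white [272. 347.] [ 250  312   53   59 1840] z 0.0038 [ 542.2 -351.3] [47.4 71.9] 2.2
```

Emit:
{"api": "step_arm", "payload": {
  "targets": [
    [[-0.006,-0.004,0.1],[0,0,0]],
    [[-0.006,-0.004,0.2],[0,0,0]],
    [[-0.006,-0.004,0.3],[0,0,0]],
    [[-0.006,-0.004,0.38],[0,0,0]],
    [[-0.006,-0.004,0.42],[0,0,0]],
    [[-0.006,-0.004,0.44],[0,0,0]],
    [[-0.006,-0.004,0.45],[0,0,0]],
    [[-0.006,-0.004,0.45],[0,0,0]],
    [[-0.006,-0.004,0.45],[0,0,0]]
  ]
}}

```text
time_s: 14.02
position: [0.5306, -0.1842, 0.0219]
tool_rot: [[-0.326, 0.945, 0.001], [0.945, 0.326, -0.001], [-0.001, 0.001, -1.0]]
ft_force: [0.7, 0.2, -1.0]
grip_width: 0.0481
gripper_force: 36.7
```

Emit:
{"api": "step_arm", "payload": {
  "targets": [
    [[0,0,0.003],[0,0,0]],
    [[0,0,0.006],[0,0,0]],
    [[0,0,0.009],[0,0,0]],
    [[0,0,0.009],[0,0,0]],
    [[0,0,0.009],[0,0,0]]
  ]
}}

```text
time_s: 14.43
position: [0.5301, -0.1843, 0.0184]
tool_rot: [[-0.326, 0.945, 0.0], [0.945, 0.326, -0.0], [-0.0, 0.0, -1.0]]
ft_force: [-0.2, -0.6, -1.5]
grip_width: 0.048
gripper_force: 36.7
```

Shift back +1 mm in y while creeping down.

Emit:
{"api": "step_arm", "payload": {
  "targets": [
    [[0.003,0.001,0.002],[0,0,0]],
    [[0.003,0.001,0.004],[0,0,0]],
    [[0.003,0.001,0.005],[0,0,0]],
    [[0.003,0.001,0.005],[0,0,0]],
    [[0.003,0.001,0.005],[0,0,0]]
  ]
}}

```text
time_s: 14.85
position: [0.53, -0.1833, 0.0168]
tool_rot: [[-0.326, 0.945, -0.0], [0.945, 0.326, 0.0], [0.0, -0.0, -1.0]]
ft_force: [1.2, 0.8, -1.5]
grip_width: 0.0487
gripper_force: 36.7
```

Emit:
{"api": "step_arm", "payload": {
  "targets": [
    [[0,0,0.0015],[0,0,0]],
    [[0,0,0.003],[0,0,0]],
    [[0,0,0.003],[0,0,0]],
    [[0,0,0.003],[0,0,0]]
  ]
}}

```text
time_s: 15.18
position: [0.53, -0.1833, 0.0159]
tool_rot: [[-0.326, 0.945, -0.0], [0.945, 0.326, 0.0], [0.0, -0.0, -1.0]]
ft_force: [0.5, -0.2, -1.4]
grip_width: 0.0484
gripper_force: 36.7
```

Emit:
{"api": "step_arm", "payload": {
  "targets": [
    [[0,0,0.0015],[0,0,0]],
    [[0,0,0.003],[0,0,0]],
    [[0,0,0.003],[0,0,0]],
    [[0,0,0.003],[0,0,0]]
  ]
}}

```text
time_s: 15.52
position: [0.5301, -0.1834, 0.0155]
tool_rot: [[-0.326, 0.945, 0.0], [0.945, 0.326, -0.0], [-0.0, 0.0, -1.0]]
ft_force: [-2.6, 0.5, 5.5]
grip_width: 0.0485
gripper_force: 37.2
```

Emit:
{"api": "step_arm", "payload": {
  "targets": [
    [[0,0,0.0015],[0,0,0]],
    [[0,0,0.003],[0,0,0]],
    [[0,0,0.003],[0,0,0]],
    [[0,0,0.003],[0,0,0]]
  ]
}}

```text
time_s: 15.85
position: [0.5301, -0.1834, 0.0154]
tool_rot: [[-0.326, 0.945, 0.001], [0.945, 0.326, -0.001], [-0.001, 0.001, -1.0]]
ft_force: [-5.0, 2.3, 13.5]
grip_width: 0.0487
gripper_force: 38.0
```

Emit:
{"api": "step_arm", "payload": {
  "targets": [
    [[0,0,-0.0035],[0,0,0]],
    [[0,0,-0.0035],[0,0,0]],
    [[0,0,-0.0035],[0,0,0]]
  ],
  "grip_force": 20
}}

```text
time_s: 16.1
position: [0.5302, -0.1834, 0.0155]
tool_rot: [[-0.326, 0.945, 0.0], [0.945, 0.326, -0.0], [-0.0, 0.0, -1.0]]
ft_force: [-1.9, 0.8, 6.7]
grip_width: 0.0485
gripper_force: 37.3
```

Emit:
{"api": "step_arm", "payload": {
  "targets": [
    [[0,0,0],[0,0,0]],
    [[0,0,0],[0,0,0]],
    [[0,0,0],[0,0,0]],
    [[0,0,0],[0,0,0]],
    [[0,0,-0.1],[0,0,0]],
    [[0,0,-0.2],[0,0,0]],
    [[0,0,-0.35],[0,0,0]],
    [[0,0,-0.45],[0,0,0]],
    [[0,0,-0.45],[0,0,0]],
    [[0,0,-0.45],[0,0,0]]
  ],
  "jaw": 75
}}

```text
time_s: 16.93
position: [0.5306, -0.1836, 0.1517]
tool_rot: [[-0.326, 0.945, 0.003], [0.945, 0.326, -0.002], [-0.003, 0.002, -1.0]]
ft_force: [-0.1, 0.2, -0.6]
grip_width: 0.0752
gripper_force: 0.0
```

```bash
python3 m1.py 9|head -1; python3 - <<'E'
from h import *
d=dict(np.load('w9.npz')); hsv=cv2.cvtColor(d['img'],cv2.COLOR_RGB2HSV); W=cloud(d); Z=W[...,2]
g=(hsv[...,0]>35)&(hsv[...,0]<90)&(hsv[...,1]>70)&(np.hypot(W[...,0]-.53,W[...,1]+.18)<.08)
for nm,m,z in [('top',g&(Z>.0375)&(Z<.045),.040),('all',g,.032)]:
    v,u=np.nonzero(m); Q=(ray(d,np.c_[u,v],z)[:,:2]*1000).astype(np.float32); print(nm,u.mean().round(),v.mean().round(),np.nanmedian(Z[m]),cv2.minEnclosingCircle(Q),cv2.minAreaRect(Q))
plan((.575,0.0,.2,20),(.58,.18,.2,1.2))
E
```

```text
16.9833 [ 0.5299 -0.1833  0.15  ] [-0.22 -0.83 -0.5 ]
top 319.0 199.0 0.04034145880250216 ((528.8935546875, -183.8527069091797), 21.491195678710938) ((529.612060546875, -184.01919555664062), (41.30879592895508, 41.48334503173828), 75.27210998535156)
all 319.0 196.0 0.039857298980133175 ((621.556396484375, -356.6330871582031), 263.9065246582031) ((591.412841796875, -256.207275390625), (527.5377197265625, 226.74502563476562), 16.707504272460938)
plan [[np.float64(0.5285), np.float64(0.3412), np.float64(-0.1666)], [np.float64(0.0003), np.float64(-0.0), np.float64(1.9782)]] rows 13.0
plan [[np.float64(1.0903), np.float64(0.5525), np.float64(-0.1666)], [np.float64(0.0003), np.float64(-0.0), np.float64(2.396)]] rows 16.0
```

View pics/w9.png

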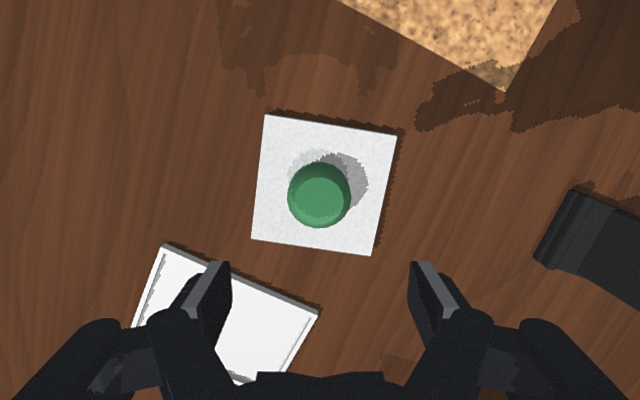

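Paperweight stands at (319,199), within 2 mm of the middle of the notes. Now the tin.

Emit:
{"api": "step_arm", "payload": {
  "targets": [
    [[0,0,-0.16],[0,0,-0.1]],
    [[0.55,0.276,-0.16],[0,0,-0.8]],
    [[0.55,0.276,-0.16],[0,0,-0.8]],
    [[0.55,0.276,-0.16],[0,0,-0.8]],
    [[0.55,0.276,-0.16],[0,0,-0.8]],
    [[0.55,0.276,-0.16],[0,0,-0.8]],
    [[0.55,0.276,-0.16],[0,0,-0.8]],
    [[0.55,0.276,-0.16],[0,0,-0.8]]
  ],
  "jaw": 75
}}

```text
time_s: 17.65
position: [0.5542, 0.0004, 0.1966]
tool_rot: [[-0.82, 0.572, -0.003], [0.572, 0.82, 0.0], [0.002, -0.001, -1.0]]
ft_force: [0.0, 0.1, -0.0]
grip_width: 0.075
gripper_force: 0.0
```

```bash
python3 -c "
from h import *
plan((.58,.18,.2,181.2))"
```

```text
plan [[np.float64(0.2721), np.float64(0.5402), np.float64(-0.0113)], [np.float64(-0.0006), np.float64(-0.0036), np.float64(-0.8026)]] rows 6.0
```

Emit:
{"api": "step_arm", "payload": {
  "targets": [
    [[0.272,0.54,0],[0,0,-0.8]],
    [[0.272,0.54,0],[0,0,-0.8]],
    [[0.272,0.54,0],[0,0,-0.8]],
    [[0.272,0.54,0],[0,0,-0.8]],
    [[0.272,0.54,0],[0,0,-0.8]],
    [[0.272,0.54,0],[0,0,-0.8]],
    [[0.272,0.54,0],[0,0,-0.8]],
    [[0.272,0.54,0],[0,0,-0.8]]
  ]
}}

```text
time_s: 18.32
position: [0.5807, 0.1773, 0.1974]
tool_rot: [[-1.0, -0.013, -0.001], [-0.013, 1.0, -0.001], [0.001, -0.001, -1.0]]
ft_force: [-0.1, -0.1, 0.2]
grip_width: 0.0747
gripper_force: 0.0
```

```bash
python3 m1.py 10 >/dev/null; python3 m2.py 10; python3 -c "
from h import *
print(env.observe()['position'])
plan((.582,.180,.028,181.2))"
```

```text
sharp_top none
puck_top none
puck none
tin_top 5755 zmed nan uv 324.0 187.0 [581.4 181. ] [83.7 51.6] 1.1 circ [581.4 181.2] 47.9
case_top 5860 zmed nan uv 331.0 130.0 [564.  182.5] [ 60.  158.5] 78.7 circ [563.8 181.8] 83.4
[0.58070749 0.17717608 0.19772515]
plan [[np.float64(-0.005), np.float64(0.0096), np.float64(0.5657)], [np.float64(-0.0006), np.float64(-0.0012), np.float64(-0.0101)]] rows 5.0
```

Emit:
{"api": "step_arm", "payload": {
  "targets": [
    [[-0.003,0.012,0.13],[0,0,-0.01]],
    [[-0.003,0.012,0.26],[0,0,-0.01]],
    [[-0.003,0.012,0.39],[0,0,-0.01]],
    [[-0.003,0.012,0.48],[0,0,-0.01]],
    [[-0.003,0.012,0.54],[0,0,-0.01]],
    [[-0.003,0.012,0.56],[0,0,-0.01]],
    [[-0.003,0.012,0.56],[0,0,-0.01]],
    [[-0.003,0.012,0.56],[0,0,-0.01]]
  ]
}}

```text
time_s: 19.03
position: [0.5821, 0.182, 0.0312]
tool_rot: [[-1.0, -0.024, 0.001], [-0.024, 1.0, 0.0], [-0.001, 0.0, -1.0]]
ft_force: [0.3, 0.1, 0.8]
grip_width: 0.0752
gripper_force: 0.0
```

Emit:
{"api": "step_arm", "payload": {
  "targets": [
    [[0,0,0],[0,0,0]],
    [[0,0,0],[0,0,0]],
    [[0,0,0],[0,0,0]],
    [[0,0,0],[0,0,0]],
    [[0,0,0],[0,0,0]],
    [[0,0,0],[0,0,0]]
  ],
  "jaw": 40,
  "grip_force": 35
}}

```text
time_s: 19.53
position: [0.5823, 0.1826, 0.0319]
tool_rot: [[-1.0, -0.025, 0.003], [-0.025, 1.0, -0.0], [-0.003, -0.0, -1.0]]
ft_force: [-0.2, -2.2, 4.9]
grip_width: 0.0511
gripper_force: 36.9
```

Emit:
{"api": "step_arm", "payload": {
  "targets": [
    [[0,0,-0.02],[0,0,0]],
    [[0,0,-0.06],[0,0,0]],
    [[0,0,-0.12],[0,0,0]],
    [[0,0,-0.2],[0,0,0]],
    [[0,0,-0.3],[0,0,0]],
    [[0,0,-0.4],[0,0,0]],
    [[0,0,-0.4],[0,0,0]],
    [[0,0,-0.4],[0,0,0]]
  ]
}}

```text
time_s: 20.2
position: [0.5819, 0.183, 0.1523]
tool_rot: [[-1.0, -0.026, 0.004], [-0.026, 1.0, 0.001], [-0.004, 0.0, -1.0]]
ft_force: [-0.6, -0.1, -2.3]
grip_width: 0.0512
gripper_force: 37.1
```

```bash
python3 m1.py 11 >/dev/null; python3 m2.py 11; python3 -c "
from h import *
print(env.observe()['position'])
plan((.53,-.08,.15,177),(.483,-.347,.15,172.5))"
```

```text
sharp_top none
puck_top none
puck none
tin_top none
case_top 8882 zmed nan uv 330.0 121.0 [529.8 189.2] [59.9 89.4] 78.6 circ [530.3 188.7] 52.7
[0.5811248  0.1828192  0.15054997]
plan [[np.float64(0.1929), np.float64(-0.8714), np.float64(0.0017)], [np.float64(0.0001), np.float64(0.0006), np.float64(0.0994)]] rows 7.0
plan [[np.float64(0.3724), np.float64(-1.7571), np.float64(0.0015)], [np.float64(0.0002), np.float64(0.0006), np.float64(0.1994)]] rows 13.0
```

View pics/w11.png

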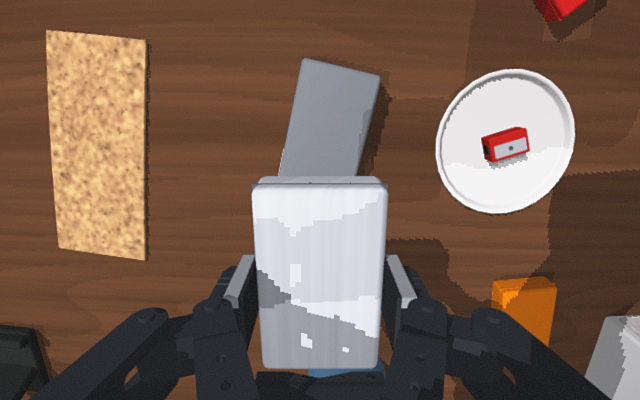

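Tin is squarely gripped (320,275), clear of the case.

Emit:
{"api": "step_arm", "payload": {
  "targets": [
    [[0.019,-0.087,-0.02],[0,0,0.02]],
    [[0.05,-0.2,-0.03],[0,0,0.04]],
    [[0.07,-0.32,-0.03],[0,0,0.06]],
    [[0.1,-0.44,-0.03],[0,0,0.08]],
    [[0.12,-0.56,-0.03],[0,0,0.1]],
    [[0.14,-0.68,-0.03],[0,0,0.1]],
    [[0.17,-0.8,-0.03],[0,0,0.1]],
    [[0.19,-0.92,-0.03],[0,0,0.1]]
  ]
}}

```text
time_s: 20.92
position: [0.53, -0.0959, 0.1579]
tool_rot: [[-0.999, 0.053, -0.003], [0.053, 0.999, 0.001], [0.003, 0.001, -1.0]]
ft_force: [0.8, -0.7, -2.2]
grip_width: 0.0509
gripper_force: 37.1
```

```bash
python3 -c "
from h import *
plan((.483,-.347,.15,172.5))"
```

```text
plan [[np.float64(0.1122), np.float64(-0.8441), np.float64(0.0258)], [np.float64(0.0013), np.float64(-0.0037), np.float64(0.0994)]] rows 7.0
```

Emit:
{"api": "step_arm", "payload": {
  "targets": [
    [[0.015,-0.1,0],[0,0,0.02]],
    [[0.03,-0.22,0],[0,0,0.04]],
    [[0.05,-0.35,0],[0,0,0.06]],
    [[0.065,-0.48,0],[0,0,0.08]],
    [[0.08,-0.61,0],[0,0,0.1]],
    [[0.1,-0.74,0],[0,0,0.1]],
    [[0.112,-0.82,0],[0,0,0.1]],
    [[0.112,-0.845,0],[0,0,0.1]],
    [[0.112,-0.845,0],[0,0,0.1]],
    [[0.112,-0.845,0],[0,0,0.1]]
  ]
}}

```text
time_s: 21.75
position: [0.4844, -0.345, 0.1581]
tool_rot: [[-0.991, 0.131, -0.001], [0.131, 0.991, 0.002], [0.002, 0.002, -1.0]]
ft_force: [-0.4, 1.0, -1.2]
grip_width: 0.0511
gripper_force: 37.2
```

```bash
python3 m1.py 12 | grep -v cork; python3 -c "
from h import *
plan((.483,-.347,.02,172.5))"
```

```text
21.8 [ 0.4847 -0.3445  0.1585] [-0.07 -0.55 -1.58]
white [319. 133.] [  248    92   143    91 11682] z 0.0037 [ 442.8 -339.8] [115.5  74.8] 82.4
white [504. 209.] [  436   141   135   143 10670] z 0.0122 [ 529.3 -184.4] [109.9 109.1] 9.9
up [318. 132.] [  249    92   140    91 10055] z 0.0038 [ 442.8 -339.9] [114.9  74.8] 82.4
up [506. 212.] [  437   142   133   142 13470] z 0.0125 [ 529.3 -184.5] [108.7 108.2] 9.9
up [631. 269.] [ 615  210   25   93 1243] z 0.0041 [598.2 -52.8] [103.4  27.6] 9.5
plan [[np.float64(0.0038), np.float64(-0.0097), np.float64(0.4617)], [np.float64(0.0019), np.float64(-0.0016), np.float64(0.0005)]] rows 4.0
```

View pics/w12.png

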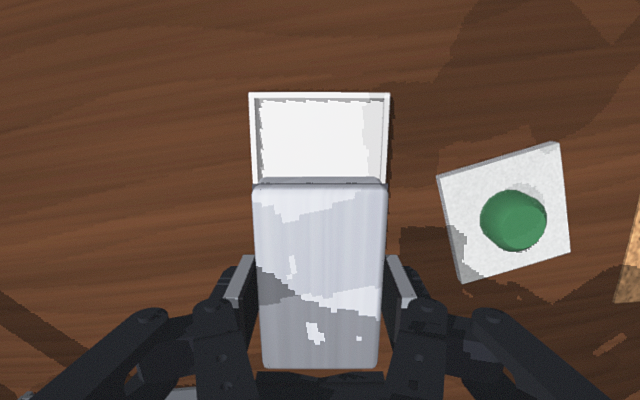

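Emit:
{"api": "step_arm", "payload": {
  "targets": [
    [[0.004,-0.005,0.1],[0,0,0]],
    [[0.004,-0.005,0.2],[0,0,0]],
    [[0.004,-0.005,0.3],[0,0,0]],
    [[0.004,-0.005,0.38],[0,0,0]],
    [[0.004,-0.005,0.43],[0,0,0]],
    [[0.004,-0.005,0.46],[0,0,0]],
    [[0.004,-0.005,0.465],[0,0,0]],
    [[0.004,-0.005,0.465],[0,0,0]],
    [[0.004,-0.005,0.465],[0,0,0]]
  ]
}}

```text
time_s: 22.55
position: [0.4838, -0.3473, 0.0208]
tool_rot: [[-0.991, 0.13, 0.001], [0.13, 0.991, -0.001], [-0.002, -0.001, -1.0]]
ft_force: [-0.7, -0.2, -0.6]
grip_width: 0.0512
gripper_force: 37.2
```

Emit:
{"api": "step_arm", "payload": {
  "targets": [
    [[0,0,0.005],[0,0,0]],
    [[0,0,0.01],[0,0,0]],
    [[0,0,0.015],[0,0,0]],
    [[0,0,0.015],[0,0,0]],
    [[0,0,0.015],[0,0,0]]
  ]
}}

```text
time_s: 22.97
position: [0.4832, -0.3473, 0.0152]
tool_rot: [[-0.991, 0.131, 0.0], [0.131, 0.991, -0.0], [-0.0, -0.0, -1.0]]
ft_force: [-0.1, 0.0, -1.4]
grip_width: 0.051
gripper_force: 37.2
```

Emit:
{"api": "step_arm", "payload": {
  "targets": [
    [[0,0.003,0.005],[0,0,0]],
    [[0,0.003,0.01],[0,0,0]],
    [[0,0.003,0.012],[0,0,0]],
    [[0,0.003,0.012],[0,0,0]],
    [[0,0.003,0.012],[0,0,0]]
  ]
}}

```text
time_s: 23.38
position: [0.4833, -0.3464, 0.0115]
tool_rot: [[-0.991, 0.131, -0.0], [0.131, 0.991, 0.0], [0.0, 0.0, -1.0]]
ft_force: [-0.6, 1.0, -1.5]
grip_width: 0.0513
gripper_force: 37.2
```

Emit:
{"api": "step_arm", "payload": {
  "targets": [
    [[0,0,0.003],[0,0,0]],
    [[0,0,0.005],[0,0,0]],
    [[0,0,0.005],[0,0,0]],
    [[0,0,0.005],[0,0,0]]
  ]
}}

```text
time_s: 23.72
position: [0.4834, -0.3465, 0.011]
tool_rot: [[-0.991, 0.131, 0.001], [0.131, 0.991, -0.001], [-0.001, -0.0, -1.0]]
ft_force: [-1.7, 1.9, 5.4]
grip_width: 0.0512
gripper_force: 38.0
```

Contact at the expected height; release.

Emit:
{"api": "step_arm", "payload": {
  "targets": [
    [[0,0,0],[0,0,0]],
    [[0,0,0],[0,0,0]],
    [[0,0,0],[0,0,0]],
    [[0,0,0],[0,0,0]],
    [[0,0,-0.1],[0,0,0]],
    [[0,0,-0.2],[0,0,0]],
    [[0,0,-0.35],[0,0,0]],
    [[0,0,-0.5],[0,0,0]],
    [[0,0,-0.6],[0,0,0]],
    [[0,0,-0.6],[0,0,0]]
  ],
  "jaw": 75
}}

```text
time_s: 24.55
position: [0.4852, -0.3482, 0.1979]
tool_rot: [[-0.991, 0.131, 0.009], [0.131, 0.991, -0.01], [-0.011, -0.009, -1.0]]
ft_force: [0.5, -0.0, 0.8]
grip_width: 0.0752
gripper_force: 0.0
```

```bash
python3 m1.py 13 | grep -v cork; python3 - <<'E'
from h import *
d=dict(np.load('w13.npz')); hsv=cv2.cvtColor(d['img'],cv2.COLOR_RGB2HSV); W=cloud(d); Z=W[...,2]
near=np.hypot(W[...,0]-.483,W[...,1]+.346)<.12
for nm,m,z in [('tin top',near&(Z>.022)&(Z<.034),.027),('rim',near&(Z>.0065)&(Z<.0125),.009)]:
    v,u=np.nonzero(cv2.morphologyEx(m.astype(np.uint8),cv2.MORPH_OPEN,np.ones((2,2)))); Q=(ray(d,np.c_[u,v],z)[:,:2]*1000).astype(np.float32); print(nm,len(u),u.mean().round(),v.mean().round(),np.nanmedian(Z[m]),cv2.minAreaRect(Q))
plan((.53,-.08,.2,170),(.564,.182,.2,168.6))
E
```

```text
24.6 [ 0.4843 -0.3474  0.194 ] [-0.46 -0.18 -1.15]
white [324. 167.] [  262    88   126   162 19146] z 0.0042 [ 484.5 -345.6] [115.1 159.9] 82.3
white [491. 195.] [ 429  133  123  129 8871] z 0.0122 [ 529.5 -184.2] [109.7 108.8] 9.9
white [253. 365.] [ 221  351   70   35 1372] z 0.0150 [ 692.3 -447.2] [44.2 80.3] 11.8
up [323. 166.] [  263    89   124   160 16580] z 0.0047 [ 484.2 -345.4] [114.3 157.7] 82.4
up [624. 216.] [ 594  109   46  173 4321] z 0.0041 [557.5 -44.9] [196.1  55.6] 8.3
up [492. 197.] [  429   134   122   128 11049] z 0.0126 [ 529.2 -184. ] [108.2 107.7] 10.2
up [259. 363.] [ 219  346   79   40 1784] z 0.0149 [ 697.  -445.6] [47.  90.5] 2.1
tin top 5054 324.0 175.0 0.027311196754901634 ((482.8559265136719, -345.5983581542969), (51.676761627197266, 81.8085708618164), 82.50945281982422)
rim 2700 334.0 168.0 0.009404222179837557 ((488.4747314453125, -313.22454833984375), (175.990966796875, 155.8205108642578), 82.48973083496094)
plan [[np.float64(-0.0345), np.float64(0.9035), np.float64(-0.0245)], [np.float64(-0.0064), np.float64(0.0081), np.float64(0.0551)]] rows 7.0
plan [[np.float64(-0.0325), np.float64(1.7841), np.float64(-0.0291)], [np.float64(-0.0063), np.float64(0.0082), np.float64(0.0862)]] rows 13.0
```

Tin is within 1-2 mm and 0.2° of the tray. Now the case.

Emit:
{"api": "step_arm", "payload": {
  "targets": [
    [[-0.017,0.9,-0.02],[0,0,0.043]],
    [[-0.017,0.9,-0.02],[0,0,0.043]],
    [[-0.017,0.9,-0.02],[0,0,0.043]],
    [[-0.017,0.9,-0.02],[0,0,0.043]],
    [[-0.017,0.9,-0.02],[0,0,0.043]],
    [[-0.017,0.9,-0.02],[0,0,0.043]],
    [[-0.017,0.9,-0.02],[0,0,0.043]],
    [[-0.017,0.9,-0.02],[0,0,0.043]]
  ],
  "jaw": 80
}}

```text
time_s: 25.27
position: [0.5234, -0.0753, 0.195]
tool_rot: [[-0.987, 0.16, -0.002], [0.16, 0.987, 0.002], [0.002, 0.001, -1.0]]
ft_force: [0.1, 0.3, 0.7]
grip_width: 0.0797
gripper_force: 0.0
```

Emit:
{"api": "step_arm", "payload": {
  "targets": [
    [[-0.017,0.89,0],[0,0,0.043]],
    [[-0.017,0.89,0],[0,0,0.043]],
    [[-0.017,0.89,0],[0,0,0.043]],
    [[-0.017,0.89,0],[0,0,0.043]],
    [[-0.017,0.89,0],[0,0,0.043]],
    [[-0.017,0.89,0],[0,0,0.043]],
    [[-0.017,0.89,0],[0,0,0.043]],
    [[-0.017,0.89,0],[0,0,0.043]]
  ]
}}

```text
time_s: 25.93
position: [0.5725, 0.186, 0.1943]
tool_rot: [[-0.981, 0.194, -0.002], [0.194, 0.981, 0.0], [0.002, -0.0, -1.0]]
ft_force: [0.3, 0.3, -0.5]
grip_width: 0.0801
gripper_force: 0.0
```

```bash
python3 m1.py 14 | head -1; python3 m2.py 14; python3 -c "
from h import *
plan((.564,.182,.010,168.6))"
```

```text
25.9833 [0.5724 0.1839 0.1944] [ 0.1  -0.59 -0.14]
sharp_top none
puck_top none
puck none
tin_top none
case_top 11421 zmed nan uv 314.0 167.0 [564.1 182.3] [ 59.9 158.5] 78.7 circ [563.9 182.3] 83.9
plan [[np.float64(0.0251), np.float64(-0.0111), np.float64(0.6149)], [np.float64(-0.0012), np.float64(-0.0027), np.float64(0.0029)]] rows 5.0
```

Emit:
{"api": "step_arm", "payload": {
  "targets": [
    [[0.025,-0.008,0.13],[0,0,0]],
    [[0.025,-0.008,0.26],[0,0,0]],
    [[0.025,-0.008,0.39],[0,0,0]],
    [[0.025,-0.008,0.5],[0,0,0]],
    [[0.025,-0.008,0.57],[0,0,0]],
    [[0.025,-0.008,0.605],[0,0,0]],
    [[0.025,-0.008,0.615],[0,0,0]],
    [[0.025,-0.008,0.615],[0,0,0]],
    [[0.025,-0.008,0.615],[0,0,0]]
  ]
}}

```text
time_s: 26.73
position: [0.5657, 0.1818, 0.0129]
tool_rot: [[-0.98, 0.198, 0.002], [0.198, 0.98, 0.0], [-0.002, 0.001, -1.0]]
ft_force: [0.1, -0.1, -0.1]
grip_width: 0.0801
gripper_force: 0.0
```

Emit:
{"api": "step_arm", "payload": {
  "targets": [
    [[0,0,0],[0,0,0]],
    [[0,0,0],[0,0,0]],
    [[0,0,0],[0,0,0]],
    [[0,0,0],[0,0,0]],
    [[0,0,0],[0,0,0]],
    [[0,0,0],[0,0,0]]
  ],
  "jaw": 45,
  "grip_force": 45
}}

```text
time_s: 27.23
position: [0.5655, 0.1822, 0.0134]
tool_rot: [[-0.98, 0.197, 0.003], [0.197, 0.98, 0.0], [-0.003, 0.001, -1.0]]
ft_force: [-1.1, -1.5, 7.2]
grip_width: 0.0584
gripper_force: 48.0
```

Emit:
{"api": "step_arm", "payload": {
  "targets": [
    [[0,0,-0.02],[0,0,0]],
    [[0,0,-0.06],[0,0,0]],
    [[0,0,-0.12],[0,0,0]],
    [[0,0,-0.2],[0,0,0]],
    [[0,0,-0.27],[0,0,0]],
    [[0,0,-0.27],[0,0,0]],
    [[0,0,-0.27],[0,0,0]]
  ]
}}

```text
time_s: 27.82
position: [0.5651, 0.1824, 0.0938]
tool_rot: [[-0.98, 0.197, 0.003], [0.197, 0.98, 0.0], [-0.002, 0.001, -1.0]]
ft_force: [-0.1, 0.9, -1.0]
grip_width: 0.0584
gripper_force: 49.0
```

```bash
python3 m1.py 15 | head -1; python3 -c "
from h import *
plan((.5555,-.008,.09,173.3))"
```

```text
27.8667 [0.5645 0.1823 0.0924] [-0.75 -0.2  -1.65]
plan [[np.float64(-0.096), np.float64(-0.6276), np.float64(0.0081)], [np.float64(-0.0), np.float64(-0.0003), np.float64(-0.1043)]] rows 5.0
```

View pics/w15.png

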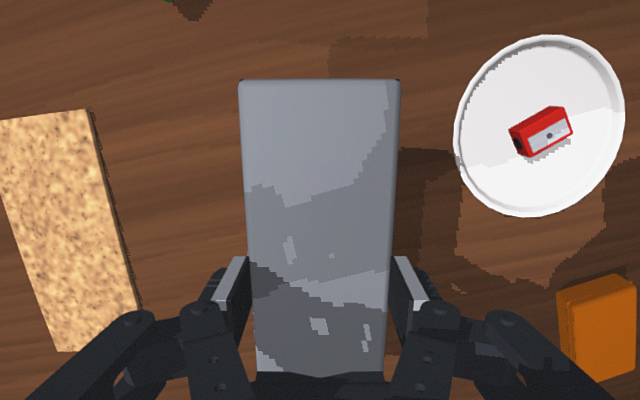

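Case is gripped squarely (320,225). Carry it to the mat.

Emit:
{"api": "step_arm", "payload": {
  "targets": [
    [[-0.015,-0.09,-0.02],[0,0,-0.02]],
    [[-0.03,-0.2,-0.02],[0,0,-0.05]],
    [[-0.05,-0.32,-0.02],[0,0,-0.08]],
    [[-0.07,-0.44,-0.02],[0,0,-0.104]],
    [[-0.09,-0.55,-0.02],[0,0,-0.104]],
    [[-0.1,-0.61,-0.02],[0,0,-0.104]],
    [[-0.101,-0.627,-0.02],[0,0,-0.104]],
    [[-0.101,-0.627,-0.02],[0,0,-0.104]],
    [[-0.101,-0.627,-0.02],[0,0,-0.104]],
    [[-0.101,-0.627,-0.02],[0,0,-0.104]]
  ]
}}

```text
time_s: 28.7
position: [0.5571, -0.0068, 0.0982]
tool_rot: [[-0.993, 0.116, -0.001], [0.116, 0.993, 0.001], [0.001, 0.0, -1.0]]
ft_force: [0.2, -0.1, -1.2]
grip_width: 0.0584
gripper_force: 49.0
```

```bash
python3 m1.py 16 | head -1; python3 -c "
from h import *
plan((.557,-.008,.022,173.3))"
```

```text
28.75 [ 0.5572 -0.0068  0.0983] [ 0.37 -0.16 -1.16]
plan [[np.float64(-0.0001), np.float64(-0.0042), np.float64(0.2542)], [np.float64(0.0004), np.float64(-0.0009), np.float64(0.0017)]] rows 2.0
```

Emit:
{"api": "step_arm", "payload": {
  "targets": [
    [[0,-0.002,0.08],[0,0,0]],
    [[0,-0.002,0.16],[0,0,0]],
    [[0,-0.002,0.21],[0,0,0]],
    [[0,-0.002,0.24],[0,0,0]],
    [[0,-0.002,0.25],[0,0,0]],
    [[0,-0.002,0.25],[0,0,0]],
    [[0,-0.002,0.25],[0,0,0]],
    [[0,-0.002,0.25],[0,0,0]]
  ]
}}

```text
time_s: 29.42
position: [0.5579, -0.0087, 0.0246]
tool_rot: [[-0.993, 0.117, 0.002], [0.117, 0.993, -0.0], [-0.002, -0.0, -1.0]]
ft_force: [-0.5, -1.0, -1.9]
grip_width: 0.0581
gripper_force: 49.0
```

Emit:
{"api": "step_arm", "payload": {
  "targets": [
    [[0,0,0.005],[0,0,0]],
    [[0,0,0.01],[0,0,0]],
    [[0,0,0.015],[0,0,0]],
    [[0,0,0.016],[0,0,0]],
    [[0,0,0.016],[0,0,0]]
  ]
}}

```text
time_s: 29.83
position: [0.5572, -0.0088, 0.0187]
tool_rot: [[-0.993, 0.117, -0.0], [0.117, 0.993, 0.0], [0.0, 0.0, -1.0]]
ft_force: [-0.0, 0.6, -1.7]
grip_width: 0.0585
gripper_force: 49.0
```

Emit:
{"api": "step_arm", "payload": {
  "targets": [
    [[0,0.003,0.002],[0,0,0]],
    [[0,0.003,0.004],[0,0,0]],
    [[0,0.003,0.004],[0,0,0]],
    [[0,0.003,0.004],[0,0,0]]
  ]
}}

```text
time_s: 30.17
position: [0.5574, -0.0078, 0.0176]
tool_rot: [[-0.993, 0.117, 0.0], [0.117, 0.993, 0.0], [-0.0, 0.0, -1.0]]
ft_force: [0.8, 0.2, -1.4]
grip_width: 0.0582
gripper_force: 49.0
```

Emit:
{"api": "step_arm", "payload": {
  "targets": [
    [[0,0,0.002],[0,0,0]],
    [[0,0,0.003],[0,0,0]],
    [[0,0,0.003],[0,0,0]],
    [[0,0,0.003],[0,0,0]]
  ]
}}

```text
time_s: 30.5
position: [0.5575, -0.0078, 0.0174]
tool_rot: [[-0.993, 0.117, 0.001], [0.117, 0.993, -0.0], [-0.001, -0.0, -1.0]]
ft_force: [-1.4, 0.8, 7.3]
grip_width: 0.0583
gripper_force: 49.8
```

Contact; release, rise and check everything.

Emit:
{"api": "step_arm", "payload": {
  "targets": [
    [[0,0,0],[0,0,0]],
    [[0,0,0],[0,0,0]],
    [[0,0,0],[0,0,0]],
    [[0,0,0],[0,0,0]],
    [[0,0,-0.1],[0,0,0]],
    [[0,0,-0.2],[0,0,0]],
    [[0,0,-0.35],[0,0,0]],
    [[0,0,-0.5],[0,0,0]],
    [[0,0,-0.7],[0,0,0]],
    [[0,0,-0.8],[0,0,0]]
  ],
  "jaw": 80
}}

```text
time_s: 31.33
position: [0.5569, -0.0077, 0.2455]
tool_rot: [[-0.993, 0.117, -0.0], [0.117, 0.993, 0.0], [0.0, -0.0, -1.0]]
ft_force: [1.0, -0.7, -0.3]
grip_width: 0.0799
gripper_force: 0.0
```

Emit:
{"api": "step_arm", "payload": {
  "targets": [
    [[0,0,-0.03],[0,0,0]],
    [[0,0,-0.03],[0,0,0]],
    [[0,0,-0.03],[0,0,0]],
    [[0,0,-0.03],[0,0,0]]
  ]
}}

```text
time_s: 31.67
position: [0.5568, -0.0077, 0.2504]
tool_rot: [[-0.993, 0.117, -0.003], [0.117, 0.993, 0.001], [0.003, 0.0, -1.0]]
ft_force: [-0.4, 0.0, -0.8]
grip_width: 0.0801
gripper_force: 0.0
```

```bash
python3 m1.py 17 | head -1; python3 - <<'E'
from h import *
d=dict(np.load('w17.npz')); hsv=cv2.cvtColor(d['img'],cv2.COLOR_RGB2HSV); W=cloud(d); Z=W[...,2]
near=np.hypot(W[...,0]-.5555,W[...,1]+.008)<.12
for nm,m,z in [('case top',near&(Z>.023)&(Z<.033),.028),('mat',near&(Z>.0023)&(Z<.04),.004)]:
    v,u=np.nonzero(cv2.morphologyEx(m.astype(np.uint8),cv2.MORPH_OPEN,np.ones((3,3)))); Q=(ray(d,np.c_[u,v],z)[:,:2]*1000).astype(np.float32); print(nm,len(u),u.mean().round(),v.mean().round(),np.nanmedian(Z[m]),cv2.minAreaRect(Q))
snap('scene','sceneF.png'); snap('side','sideF.png')
E
```

```text
31.7167 [ 0.5568 -0.0078  0.2504] [-0.93  0.22 -0.61]
case top 8455 319.0 164.0 0.028357662684245145 ((555.1859130859375, -7.757892608642578), (59.80876541137695, 157.7609100341797), 83.25642395019531)
mat 12708 318.0 159.0 0.027770316537198594 ((550.72265625, -47.45896911621094), (164.9316864013672, 187.51913452148438), 83.2461929321289)
```

View pics/w17.png

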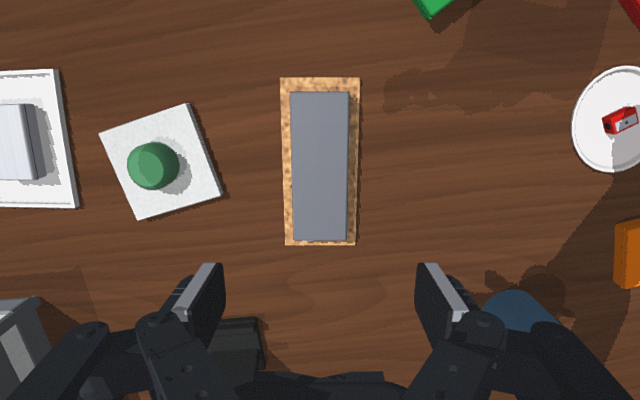

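View pics/sceneF.png

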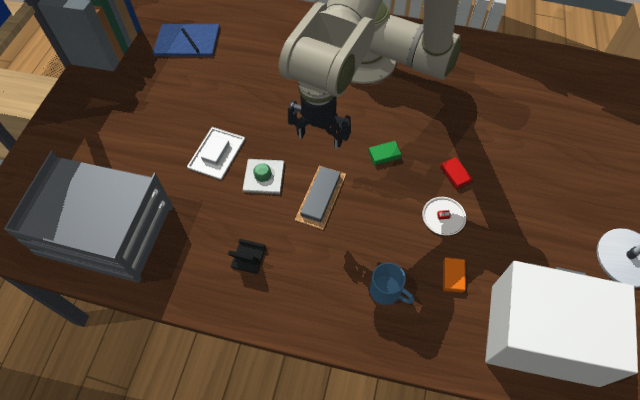

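The final views show the case centred on the mat (319,165), the tin in the tray, the puck on the notes and the sharpener in the dish. The mug (390,283) and phone stand (248,257) haven't moved. Handing in.

```bash
python3 -c "
from h import *
print(close_job())"
```

```text
the job is handed in; nothing more can be done
None
```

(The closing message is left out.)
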